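Shut the filter case and set the needle valve two turns open

ROBOT

A 6-joint arm with a two-finger parallel gripper is mounted at the origin on a cart in front of the work surface, level with it; the furniture and walls round the work are solid. World frame = base frame: x ahead of the robot, y to its left, z up, the work surface at z = 0. Lengths are in m, angles in rad, forces in N, time in s.
With the tool pointing down it reaches from about 0.25 to 0.775 m from the base axis. Payload 4 kg.
Tool frame: the origin (TCP) lies at the very end of the fingers, on their centre line; the grasp point (between the pads) lies 19 mm behind it; z points along the fingers, y is the line along which they close (so a half turn about z gives the same grasp; the last joint's range is limited). The gripper opens to 94 mm and grips with 3 to 60 N. Pads are 16 mm wide; open, the fingers measure 119 mm over their backs; the gripper's body (75 mm by 177 mm) begins 78 mm behind the grasp point.
Start: joints at [1.234, 0.087, 1.371, -0, 1.684, -0.103], TCP at [0.127, 0.535, 0.206] pointing down, gripper open.
Joint ranges: [-3.1, 3.1], [-0.76, 2.03], [0.27, 2.55], [-1.08, 4.22], [0.17, 2.65], [-2.57, 2.57]. Speed limits (rad/s): [2.79, 2.79, 3.14, 3.14, 3.14, 3.14].

INTERFACE

Orientations are given as [roll, pitch, yaw] about the fixed x, y, z axes, in that order (R = Rz(yaw) Ry(pitch) Rx(roll)).
In Python, from bench import robot, vision gives the robot as it stands.
- The arm moves only by the shell command python3 -m crank 'ROWS'. ROWS is JSON, a list of rows, each a list of 3 entries, a list of its own where there are three numbers: the closure, from 0 (fully open) to 1 (shut), then the shift along the tool's x, y, z in m, then the turn, a rotation vector about the tool's x, y, z in degrees. A call has 1 to 8 rows; each row shifts and turns the commanded pose from where the row before left it, along the tool's axes as they then stand; what a row does not reach is not made up. A row lasts 1/10 s, in which the tool goes at most 50 mm and 8.59 degrees, less where a joint would pass 70% of its speed; a pose out of reach is approached as far as the arm can. A call with a gripper value outside its range is refused whole. The fingers move at their own pace and stop on an object; the grip force is fixed at half the most. Time passes only in rows, so rows that do not move let the fingers close. It gives the time, the measured TCP pose, the force, the opening and the grip force at its end, in the units of the state.
- robot.get_obs(): the state, without advancing time (a new reading comes with each control period).
- vision.snapshot(name): name is "side" or "top"; returns a dict with "color" (480x640x3 uint8, red, green, blue), "z_map" (480x640 float32, m along the optical axis (not along the pixel's ray), 0 where there is no reading), "fx", "fy", "cx", "cy" (pixels), "dist" ([k1, k2, p1, p2, k3] as OpenCV has them; the pictures are not rectified), "R" (3x3) and "t" (3): a world point X has camera coordinates R X + t. Camera axes: x right, y down, z forward; pixel columns grow to the right and rows downward; lengths in m; the calibration is good to about 2 mm. A picture is of the moment at which its call begins.
- robot.close_job(): hands the job in; it is judged then, once.
The state is a dict: "time": time; "joint_positions": joint angles; "qvel": joint speeds; "joint_torque": joint torques, N m; "tool_pos": TCP position; "ee_rot": TCP orientation; "wrist_force": force on the tool from outside, world axes, zero at the start; "wrist_torque": the same for the moment, N m; "width": finger opening in m; "finger_force": force on a finger pad.
Only numpy, scipy, OpenCV 4.12 (cv2) and the standard library are available. Lean on these libraries where they do the work, as an engineer would, in place of code of your own. Each camera call takes 0.05 s, during which the arm holds its last target. There are 200 camera calls.

TASK

Put the gas filter back into service: swing the open upper half of the filter case over and shut it so that its edge sits fully on the lower half. Then turn the valve's hand wheel clockwise by its crank knob until it comes up against its stop, and from the stop back it off (anticlockwise) exactly two full turns. Finish while still gripping the crank knob, holding the wheel there; leave the petri dish, the clamp block and the nose cone beside the panel where they are.

Things in the scene. Friction and masses are not known exactly. Their poses are not given: they have to be found in the camera images.
- filter_panel: Fixed aluminium base plate 120 x 280 x 10 mm (x, y, z), carrying the filter case (left, centred at x = 0, y = +65 mm of this frame) and the valve (right, axis at x = 0, y = -75 mm). Origin: centre of the plate's underside, at bench height; z up, x points away from the robot at yaw 0. Its place varies, its yaw within 0.45 rad.
- case_lid (a joint): Hinge of the upper half of the grey filter case, rad: 0 = shut on the lower half, grows as it opens, 1.57 = upright, 1.92 = fully open, leaning back; starts at 1.3 to 1.85. Hinge friction (0.09 N m) holds it where it is left; no latch. Push it over from behind and press on top. Its flat outer face is 22 mm from the plane of its edge; shut, the top is 62 mm above the bench.
- case_hinge (a point): Fixed point at the middle of the case's hinge line, 40 mm above the bench, at x = +41, y = +65 mm of the panel; the hinge line runs along the panel's y. The lower half's sealing edge lies at this same height, from here 80 mm towards the panel's -x.
- case_lid_edge (a point): Middle of the free edge of the upper case half, a hollow shell 99 mm wide along the hinge; 79.5 mm from the hinge line, in the plane of its sealing edge; 40 mm above the bench when shut.
- valve (a joint): Turn of the black hand wheel about its vertical axis, rad, counting whole turns: 0 = shut against the stop, grows anticlockwise seen from above (opening), 12.57 = two turns open, hard end at 22; starts at 2.2 to 6.0. About 0.07 N m of friction; it stays where it is left. At 0 the crank knob lies on the panel's -x side of the axis.
- valve_axis (a point): Fixed point on the wheel's axis at the middle of its rim, 68 mm above the bench, at x = 0, y = -75 mm of the panel. Wheel: rim radius 38 mm to the middle of a 10 mm thick round rim, 86 mm across, three spokes; its hub rises 8 mm above this point.
- crank_knob (a point): Middle of the upright black crank knob on the rim, 38 mm from the wheel's axis, 98 mm above the bench. The knob is a round post 16 mm thick, from 74 to 116 mm above the bench; it revolves freely on its pin, so the gripper can carry it round without turning. Ignore its orientation: it spins.
- knob_spin: The crank knob itself (see crank_knob); origin at the middle of its underside, 74 mm above the bench.
- petri_dish: Bystander: clear dish 62 mm across, 14 mm high, behind the panel; origin at its underside's centre.
- holder_block: Bystander: grey metal clamp block with a small screw, 22 x 52 x 22 mm, in front of the panel; origin at its underside's centre.
- spare_nose_cone: Bystander: small white nose cone, 20 mm across, 34 mm high, behind the panel's right end; origin at its underside's centre.

How it is judged:
By the outcome, as a careful person would: the job done as asked, in the order asked, and still so for the second after the job is handed in, while the arm keeps its last pose, push and grip.
It also fails if it takes over 67 s, if anything falls off the work surface, if the arm or the gripper's body presses on something with over 40 N, if the wrist force passes 120 N, or if a joint passes its speed limit or range.

## Working session

There is one attempt and no reset: what is moved stays moved. The work goes in short steps, Python scripts to look and compute and a shell command to move; the robot and the scene stay as the last step left them, time stands still between calls to the robot, and variables do not carry over. Pictures are saved under pics/ and viewed, at most 10 in all, crops included, and the job is handed in when it is done.

```bash
ls; mkdir -p pics
python3 - <<'E'
from bench import robot, vision
import cv2, numpy as np
print(robot.get_obs())
for n in ("top","side"):
    s=vision.snapshot(n); np.savez(f"{n}0.npz",**s)
    cv2.imwrite(f"pics/{n}0.png",s["color"][:,:,::-1])
    print(n,s["fx"],s["fy"],s["cx"],s["cy"],s["dist"],s["R"],s["t"],(-np.array(s["R"]).T@s["t"]))
E
```

```text
pics
{'time': 0.0, 'joint_positions': array([ 1.23387539e+00,  8.79471632e-02,  1.37225998e+00,  2.41052385e-06,
        1.68360140e+00, -1.03116339e-01]), 'qvel': array([ 0.00054772,  0.00065872, -0.00134495,  0.00200896, -0.00191014,
       -0.00055637]), 'joint_torque': array([ 3.46288125e-04, -3.40178525e+01, -3.02430403e+01,  7.17255310e-02,
        3.29174171e-02, -1.71795073e-04]), 'tool_pos': array([0.1272518 , 0.53450514, 0.20430557]), 'ee_rot': array([-3.13938879e+00, -2.30471982e-04,  2.90778807e+00]), 'wrist_force': array([ 0.14547076, -0.3282549 , -0.35866226]), 'wrist_torque': array([ 0.02168663,  0.01049152, -0.00343549]), 'finger_force': 0.0, 'width': 0.09388436540688276}
top 479.64807245662354 479.64807245662354 326.0605089021339 239.12112132933188 [-0.09906049  0.          0.          0.          0.        ] [[-0.00479383 -0.9994273   0.03349759]
 [-0.98071674 -0.00184596 -0.19542584]
 [ 0.19537576 -0.03378849 -0.98014624]] [-0.03486594  0.54790348  0.84147644] [ 0.37276688 -0.00540235  0.93301239]
side 499.0499589777662 499.0499589777662 324.0833367210431 241.5634858359865 [0.00370025 0.         0.         0.         0.        ] [[ 0.97462313 -0.22251098  0.02446658]
 [-0.08502121 -0.46906141 -0.87906359]
 [ 0.20707763  0.85467553 -0.47607625]] [-0.51795422  0.09931766  0.79190523] [ 0.34926841 -0.74548645  0.47698638]
```

View pics/top0.png

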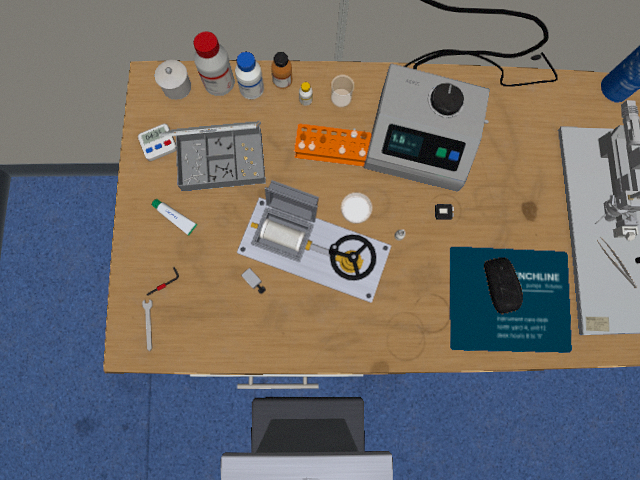

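View pics/side0.png

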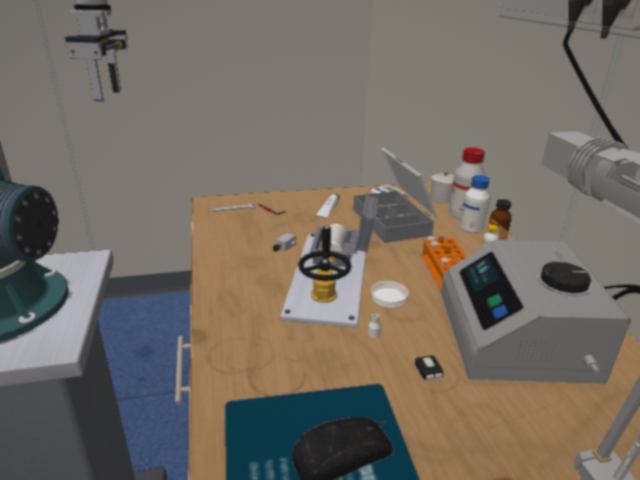

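The top view shows the panel with corners near (261,199), (390,247), (371,299) and (238,251), the lid standing open at about (290,202), and the wheel at (352,257). The side view shows the knob post near (326,240). Next I'll measure the plate and the knob.

```bash
cat > h.py <<'E'
import numpy as np, cv2
from bench import robot, vision
def load(n): return dict(np.load(n))
def K(s): return np.array([[s["fx"],0,s["cx"]],[0,s["fy"],s["cy"]],[0,0,1]],float)
def ray(s,uv):
    p=cv2.undistortPoints(np.array(uv,float).reshape(-1,1,2),K(s),np.array(s["dist"],float)).reshape(-1,2)
    R=np.array(s["R"]);d=np.c_[p,np.ones(len(p))]@R
    return -R.T@np.array(s["t"]),d
def onz(s,uv,z):
    c,d=ray(s,uv); return c+d*((z-c[2])/d[:,2])[:,None]
def proj(s,X):
    R=np.array(s["R"]);return cv2.projectPoints(np.array(X,float).reshape(-1,1,3),cv2.Rodrigues(R)[0],np.array(s["t"],float),K(s),np.array(s["dist"],float))[0].reshape(-1,2)
def cloud(s):
    v,u=np.nonzero(s["z_map"]>0); z=s["z_map"][v,u]
    c,d=ray(s,np.c_[u,v]); return u,v,c+d*z[:,None]
E
python3 - <<'E'
from h import *
for n in("top","side"):
    s=load(n+"0.npz");im=s["color"]
    c={"top":(225,170,170,135),"side":(270,180,120,150)}[n]
    k={"top":4.5,"side":4}[n]
    cv2.imwrite(f"pics/{n}0c.png",cv2.resize(im[c[1]:c[1]+c[3],c[0]:c[0]+c[2],::-1],None,fx=k,fy=k,interpolation=cv2.INTER_CUBIC))
s=load("top0.npz");hsv=cv2.cvtColor(s["color"],cv2.COLOR_RGB2HSV)
m=((hsv[...,1]<50)&(hsv[...,2]>130)).astype(np.uint8)
m[:185]=0;m[310:]=0;m[:,:230]=0;m[:,395:]=0
cs=cv2.findContours(m,0,2)[0];c=max(cs,key=cv2.contourArea)
r=cv2.minAreaRect(c);b=cv2.boxPoints(r);print(b)
P=onz(s,b,.01);print(P.round(4),P.mean(0), np.linalg.norm(np.diff(P,axis=0),axis=1))
u,v,X=cloud(s)
q=(X[:,2]>.085)&(X[:,2]<.2)&(u>230)&(u<400)&(v>170)&(v<300)
for a in np.c_[u[q],v[q],X[q].round(3)][::12]:print(*a)
E
```

```text
[[235.99017 252.73483]
 [257.16577 195.38428]
 [392.44592 245.33386]
 [371.27032 302.68442]]
[[ 0.5294  0.1384  0.01  ]
 [ 0.6455  0.0999  0.01  ]
 [ 0.5445 -0.1681  0.01  ]
 [ 0.4322 -0.1236  0.01  ]] [ 0.53790856 -0.01336885  0.01      ] [0.1222935  0.28641467 0.12076259]
272.0 180.0 0.644 0.063 0.112
277.0 182.0 0.64 0.054 0.112
271.0 184.0 0.636 0.064 0.113
283.0 184.0 0.636 0.043 0.113
281.0 185.0 0.635 0.046 0.111
275.0 186.0 0.633 0.057 0.111
287.0 186.0 0.632 0.035 0.113
276.0 187.0 0.63 0.055 0.114
288.0 187.0 0.631 0.034 0.113
273.0 188.0 0.628 0.06 0.115
285.0 188.0 0.629 0.039 0.114
267.0 189.0 0.625 0.07 0.119
279.0 189.0 0.627 0.05 0.111
291.0 189.0 0.627 0.028 0.112
270.0 190.0 0.623 0.065 0.12
282.0 190.0 0.625 0.044 0.115
294.0 190.0 0.626 0.023 0.112
270.0 191.0 0.622 0.065 0.117
282.0 191.0 0.623 0.044 0.113
294.0 191.0 0.624 0.023 0.112
268.0 192.0 0.622 0.069 0.11
280.0 192.0 0.62 0.047 0.118
292.0 192.0 0.622 0.026 0.113
304.0 192.0 0.622 0.005 0.112
278.0 193.0 0.617 0.051 0.122
290.0 193.0 0.62 0.03 0.113
302.0 193.0 0.621 0.009 0.109
276.0 194.0 0.617 0.055 0
[... 424 characters left out ...]
314.0 198.0 0.611 -0.013 0.113
297.0 199.0 0.607 0.017 0.117
309.0 199.0 0.609 -0.004 0.112
295.0 200.0 0.605 0.021 0.118
307.0 200.0 0.607 -0.0 0.114
296.0 201.0 0.605 0.019 0.114
308.0 201.0 0.605 -0.002 0.115
299.0 202.0 0.602 0.014 0.115
311.0 202.0 0.603 -0.007 0.113
306.0 203.0 0.599 0.001 0.12
304.0 204.0 0.599 0.005 0.114
316.0 204.0 0.6 -0.016 0.112
309.0 206.0 0.596 -0.004 0.111
315.0 207.0 0.593 -0.014 0.116
317.0 209.0 0.591 -0.018 0.109
314.0 212.0 0.591 -0.013 0.091
333.0 244.0 0.527 -0.045 0.118
332.0 246.0 0.524 -0.044 0.114
335.0 247.0 0.521 -0.049 0.118
338.0 248.0 0.52 -0.054 0.118
332.0 250.0 0.517 -0.044 0.113
335.0 251.0 0.515 -0.049 0.114
331.0 253.0 0.516 -0.043 0.089
```

View pics/top0c.png

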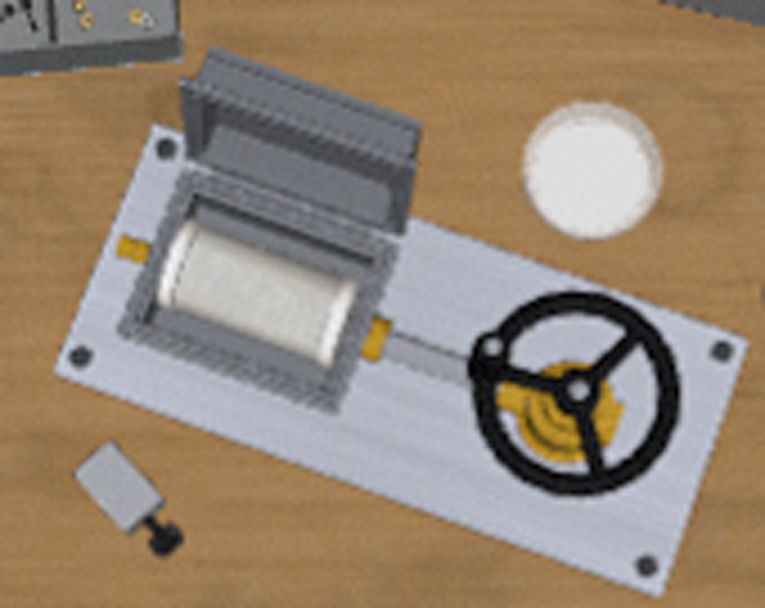

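View pics/side0c.png

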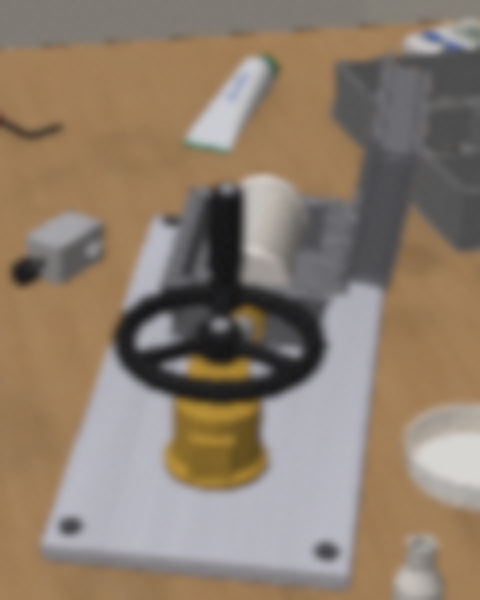

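The crops show the knob top at about top (334.5,246.7) and side (327,227.5). The hub is at top (353.4,256.7) and side (325.5,262.5), and the lid stands slightly back from upright.

Run:
```python
from h import *
s=load("top0.npz");t=load("side0.npz")
P=onz(s,[(259.4,197.8),(391,246),(371.7,302.4),(237.2,252.9)],.01)
print(P.round(4),np.linalg.norm(np.diff(P,axis=0),axis=1))
e=(P[0]-P[1])+(P[3]-P[2]); yaw=np.arctan2(-e[0],e[1]); f=(P[0]-P[3])+(P[1]-P[2]); print(yaw,np.arctan2(f[1],f[0]))
hs=onz(s,[(353.4,256.7)],.076)[0];ht=onz(t,[(325.5,262.5)],.076)[0]
ks=onz(s,[(334.5,246.7)],.116)[0];kt=onz(t,[(327,227.5)],.116)[0]
print("hub",hs,ht,"knob",ks,kt)
c=P.mean(0)
for w in(yaw,):
    R=np.array([[np.cos(w),-np.sin(w)],[np.sin(w),np.cos(w)]])
    print("center",c,"axis",c[:2]+R@[0,-.075],"hinge",c[:2]+R@[.041,.065],"from hub c",hs[:2]-R@[0,-.075])
    u,v,X=cloud(s)
    q=(X[:,2]>.03)&(X[:,2]<.2)&(u>230)&(u<325)&(v>170)&(v<265)
    L=(X[q,:2]-c[:2])@R; Z=X[q,2]
    for z0 in np.arange(.03,.13,.01):
        k=(Z>=z0)&(Z<z0+.01)
        if k.sum():print(z0.round(3),k.sum(),np.percentile(L[k,0],[2,50,98]).round(3),np.percentile(L[k,1],[2,98]).round(3))
    u,v,X=cloud(t)
    q=(X[:,2]>.05)&(X[:,2]<.15);L=(X[q,:2]-c[:2])@R; Z=X[q,2]
    kk=(abs(L[:,1]-.065)<.053)&(abs(L[:,0]-.05)<.06);L=L[kk];Z=Z[kk]
    for z0 in np.arange(.05,.13,.01):
        k=(Z>=z0)&(Z<z0+.01)
        if k.sum():print("side",z0.round(3),k.sum(),np.percentile(L[k,0],[2,50,98]).round(3),np.percentile(L[k,1],[2,98]).round(3))
    for k in(ks,kt):
        d=(k-hs)[:2]@R;print("knob rel panel",d,np.hypot(*d),"ang",np.arctan2(d[1],d[0]),"valve",(np.arctan2(d[1],d[0])-np.pi)%(2*np.pi))
```

```text
[[ 0.6405  0.0953  0.01  ]
 [ 0.5432 -0.1652  0.01  ]
 [ 0.4328 -0.1245  0.01  ]
 [ 0.5291  0.136   0.01  ]] [0.27810828 0.11766435 0.27771601]
-0.3558177642440479 -0.35154529775139015
hub [ 0.51117512 -0.08441412  0.076     ] [ 0.51054108 -0.09315933  0.076     ] knob [ 0.52225546 -0.04814157  0.116     ] [ 0.52143165 -0.0521009   0.116     ]
center [ 0.5363795  -0.01458746  0.01      ] axis [ 0.51025273 -0.0848896 ] hinge [0.59745455 0.03205843] from hub c [ 0.5373019  -0.01411198]
0.03 591 [-0.037  0.003  0.093] [-0.015  0.19 ]
0.04 1092 [-0.037  0.016  0.061] [0.017 0.113]
0.05 783 [-0.011  0.008  0.063] [0.027 0.107]
0.06 76 [0.045 0.063 0.064] [0.018 0.112]
0.07 26 [0.046 0.047 0.059] [0.016 0.114]
0.08 24 [0.047 0.049 0.067] [0.017 0.113]
0.09 25 [0.048 0.05  0.068] [0.017 0.113]
0.1 45 [0.05  0.055 0.075] [0.017 0.115]
0.11 582 [0.052 0.062 0.074] [0.021 0.111]
0.12 30 [0.052 0.054 0.056] [0.021 0.103]
side 0.05 226 [-0.005  0.007  0.065] [0.015 0.106]
side 0.06 73 [0.046 0.055 0.068] [0.015 0.106]
side 0.07 73 [0.047 0.057 0.069] [0.014 0.108]
side 0.08 71 [0.049 0.059 0.07 ] [0.014 0.107]
side 0.09 69 [0.051 0.061 0.072] [0.014 0.107]
side 0.1 84 [0.052 0.064 0.074] [0.014 0.102]
side 0.11 271 [0.053 0.063 0.074] [0.016 0.107]
knob rel panel [-0.00224951  0.03786042] 0.03792718792874365 ang 1.6301423824382866 valve 4.77173503602808
knob rel panel [-0.00164246  0.03386212] 0.03390192543714657 ang 1.6192626148984561 valve 4.76085526848825
```

```bash
cat >> h.py <<'E'
w=-.354; C=np.array([.5375,-.0142]); RP=np.array([[np.cos(w),-np.sin(w)],[np.sin(w),np.cos(w)]])
def st(*targets):
    from scipy.spatial.transform import Rotation as Ro
    o=robot.get_obs(); p=np.r_[RP.T@(o["tool_pos"][:2]-C),o["tool_pos"][2]]
    print("t",round(o["time"],2),"panel",p.round(4),"F(panel)",np.r_[RP.T@o["wrist_force"][:2],o["wrist_force"][2]].round(1),"rot",np.round(o["ee_rot"],3),"yaw err deg",np.degrees(o["ee_rot"][2]-(w+np.pi)).round(2),"w",o["width"].round(4),"q",o["joint_positions"].round(2))
    R=Ro.from_euler("xyz",o["ee_rot"]).as_matrix(); 
    for T in targets:
        W=np.r_[C+RP@np.array(T[:2]),T[2]]; print("to",T,"tool shift mm",(R.T@(W-o["tool_pos"])*1000).round(1))
E
python3 - <<'E'
from h import *
st((.115,.065,.205))
for n in("top","side"):
    u,v,X=cloud(load(n+"0.npz"))
    q=(X[:,2]>.12)&(X[:,2]<.5)&(X[:,0]>.15)&(X[:,0]<.95)&(abs(X[:,1])<.6)
    g={}
    for x in X[q]:
        k=(round(x[0],1),round(x[1],1));g[k]=max(g.get(k,0),round(x[2],2))
    print(n,g)
E
```

```text
Traceback (most recent call last):
  File "h.py", line 20, in st
    print("t",round(o["time"],2),"panel",p.round(4),"F(panel)",np.r_[RP.T@o["wrist_force"][:2],o["wrist_force"][2]].round(1),"rot",np.round(o["ee_rot"],3),"yaw err deg",np.degrees(o["ee_rot"][2]-(w+np.pi)).round(2),"w",o["width"].round(4),"q",o["joint_positions"].round(2))
                                                                                                                                                                                                                           ^^^^^^^^^^^^^^^^
AttributeError: 'float' object has no attribute 'round'
```

```bash
sed -i 's/o\["width"\].round(4)/round(o["width"],4)/' h.py
python3 - <<'E'
from h import *
st((.115,.065,.205))
for n in("top","side"):
    u,v,X=cloud(load(n+"0.npz"))
    q=(X[:,2]>.12)&(X[:,2]<.5)&(X[:,0]>.15)&(X[:,0]<.95)&(abs(X[:,1])<.6)
    g={}
    for x in X[q]:
        k=(float(round(x[0],1)),float(round(x[1],1)));g[k]=max(g.get(k,0),float(round(x[2],2)))
    print(n,g)
E
```

```text
t 0.1 panel [-0.575   0.3725  0.2044] F(panel) [-0.2 -0.5 -0.2] rot [-3.14  -0.     2.908] yaw err deg 6.89 w 0.094 q [ 1.23  0.09  1.37 -0.    1.68 -0.1 ]
to (0.115, 0.065, 0.205) tool shift mm [-6.482e+02 -3.881e+02  1.000e-01]
top {(0.9, -0.2): 0.29, (0.9, -0.3): 0.27, (0.9, -0.4): 0.28, (0.9, 0.2): 0.15, (0.8, -0.3): 0.14, (0.8, -0.2): 0.13, (0.7, 0.1): 0.14, (0.7, 0.2): 0.15, (0.7, 0.3): 0.14, (0.6, -0.4): 0.38, (0.6, -0.5): 0.36, (0.6, 0.1): 0.12, (0.6, -0.6): 0.21, (0.6, 0.0): 0.12}
side {(0.2, 0.5): 0.41, (0.9, 0.2): 0.44, (0.9, 0.1): 0.44, (0.9, 0.0): 0.45, (0.9, -0.1): 0.45, (0.9, -0.2): 0.45, (0.2, 0.6): 0.34, (0.6, -0.4): 0.38, (0.6, -0.5): 0.39, (0.7, 0.3): 0.14, (0.7, 0.2): 0.15, (0.7, 0.1): 0.14, (0.8, -0.2): 0.13, (0.8, -0.3): 0.13, (0.6, -0.6): 0.26}
```

```bash
python3 -m crank '[[1,[0,0,0],[0,0,6.9]],[1,[0,0,0],[0,0,0]]]'; python3 -c "
from h import *
st((.115,.065,.205))"
```

```text
time: 0.3
tool_pos: [0.1273, 0.5348, 0.2049]
ee_rot: [-3.14, 0.0, 2.787]
wrist_force: [-1.8, 0.5, 0.4]
width: 0.0814
finger_force: 0.0
t 0.3 panel [-0.575   0.3727  0.2049] F(panel) [-1.8 -0.2  0.4] rot [-3.14   0.     2.787] yaw err deg -0.01 w 0.0814 q [ 1.23  0.09  1.37 -0.    1.68  0.02]
to (0.115, 0.065, 0.205) tool shift mm [-6.901e+02 -3.077e+02  2.000e-01]
```

```bash
python3 -m crank '[[1,[-0.02,-0.009,-0.01],[0,0,0]],[1,[-0.04,-0.018,-0.01],[0,0,0]],[1,[-0.04,-0.018,-0.01],[0,0,0]],[1,[-0.04,-0.018,0],[0,0,0]],[1,[-0.04,-0.018,0],[0,0,0]],[1,[-0.04,-0.018,0],[0,0,0]],[1,[-0.04,-0.018,0],[0,0,0]],[1,[-0.04,-0.018,0],[0,0,0]]]'
python3 -m crank '[[1,[-0.04,-0.018,0],[0,0,0]],[1,[-0.04,-0.018,0],[0,0,0]],[1,[-0.04,-0.018,0],[0,0,0]],[1,[-0.04,-0.018,0],[0,0,0]],[1,[-0.04,-0.018,0],[0,0,0]],[1,[-0.04,-0.018,0],[0,0,0]],[1,[-0.04,-0.018,0],[0,0,0]],[1,[-0.02,-0.009,0],[0,0,0]]]'; python3 -c "
from h import *
st((.115,.065,.235))"
```

```text
time: 1.1
tool_pos: [0.3628, 0.3029, 0.2354]
ee_rot: [3.141, -0.0, 2.79]
wrist_force: [0.8, 0.5, -0.3]
width: 0.0175
finger_force: 0.0
time: 1.9
tool_pos: [0.5982, 0.0707, 0.2342]
ee_rot: [-3.14, -0.001, 2.787]
wrist_force: [0.3, 0.0, -0.6]
width: 0.0006
finger_force: 0.0
t 1.9 panel [0.0275 0.1007 0.2342] F(panel) [ 0.2  0.1 -0.6] rot [-3.140e+00 -1.000e-03  2.787e+00] yaw err deg -0.03 w 0.0006 q [ 0.02  0.2   1.18 -0.    1.76 -1.19]
to (0.115, 0.065, 0.235) tool shift mm [-87.5 -35.6  -0.8]
```

```bash
python3 -m crank '[[1,[-0.0435,-0.018,0],[0,0,0]],[1,[-0.044,-0.0175,0],[0,0,0]],[1,[0,0,0],[0,0,0]],[1,[0,0,0.04],[0,0,0]],[1,[0,0,0.04],[0,0,0]],[1,[0,0,0.04],[0,0,0]],[1,[0,0,0.015],[0,0,0]],[1,[0,0,0],[0,0,0]]]'; python3 -c "
from h import *
st((.078,.065,.097))
s=vision.snapshot('side'); cv2.imwrite('pics/s1.png',cv2.resize(s['color'][120:270,270:470,::-1],None,fx=4,fy=4))"
```

```text
time: 2.7
tool_pos: [0.664, 0.0106, 0.0971]
ee_rot: [-3.14, -0.007, 2.789]
wrist_force: [-0.2, -0.1, 0.1]
width: 0.0002
finger_force: 0.0
t 2.7 panel [0.11   0.0671 0.0971] F(panel) [-0.1 -0.2  0.1] rot [-3.14  -0.007  2.789] yaw err deg 0.07 w 0.0002 q [-0.07  0.39  1.23  0.    1.54 -1.29]
to (0.078, 0.065, 0.097) tool shift mm [32.  -2.1  0.3]
```

View pics/s1.png

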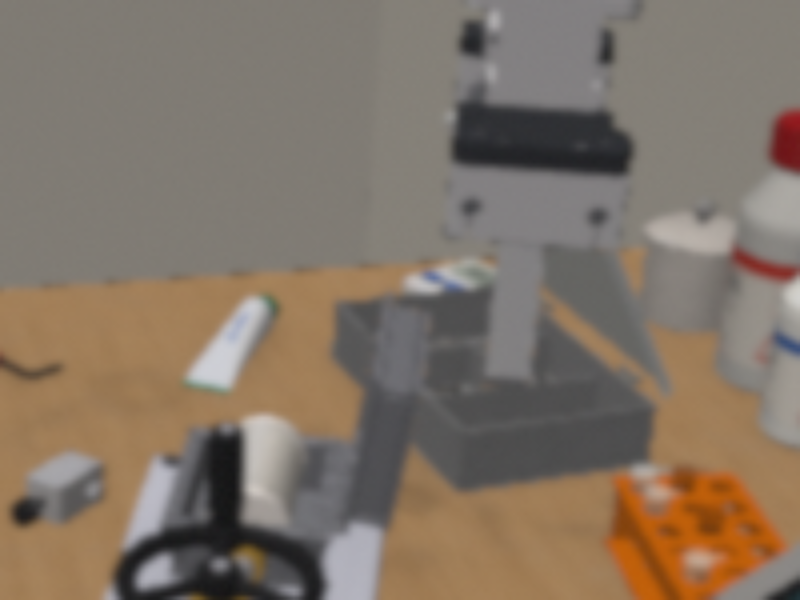

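The finger (about (515,370) in the crop) is behind the lid (about (400,340)) with clear space between them. Next I push the lid over.

```bash
python3 -m crank '[[1,[0.013,0,0],[0,0,0]],[1,[0.013,0,0],[0,0,0]],[1,[0.013,0,0],[0,0,0]],[1,[0.011,0,-0.003],[0,0,0]],[1,[0.012,0,-0.003],[0,0,0]],[1,[0.012,0,0.002],[0,0,0]],[1,[0.013,0,0.004],[0,0,0]],[1,[0,0,0],[0,0,0]]]'; python3 -c "
from h import *
st((.002,.065,.0837),(-.011,.065,.062))"
```

```text
time: 3.55
tool_pos: [0.5838, 0.041, 0.102]
ee_rot: [3.141, 0.001, 2.788]
wrist_force: [0.0, 0.5, -0.1]
width: 0.0004
finger_force: 0.0
t 3.55 panel [0.0243 0.0678 0.102 ] F(panel) [-0.1  0.5 -0.1] rot [3.141e+00 1.000e-03 2.788e+00] yaw err deg 0.05 w 0.0004 q [-0.03  0.21  1.44  0.    1.49 -1.24]
to (0.002, 0.065, 0.0837) tool shift mm [22.3 -2.8 18.3]
to (-0.011, 0.065, 0.062) tool shift mm [35.3 -2.8 40. ]
```

```bash
python3 -m crank '[[1,[0.008,0,0.006],[0,0,0]],[1,[0.008,0,0.006],[0,0,0]],[1,[0.006,0,0.006],[0,0,0]],[1,[0.005,0,0.006],[0,0,0]],[1,[0.004,0,0.006],[0,0,0]],[1,[0.003,0,0.006],[0,0,0]],[1,[0,0,0],[0,0,0]]]'; python3 -c "
from h import *
st((-.011,.065,.062))"
```

```text
time: 4.25
tool_pos: [0.5515, 0.052, 0.0628]
ee_rot: [-3.14, -0.003, 2.788]
wrist_force: [-0.1, -0.0, 0.3]
width: 0.0005
finger_force: 0.0
t 4.25 panel [-0.0098  0.0669  0.0628] F(panel) [-0.1 -0.1  0.3] rot [-3.140e+00 -3.000e-03  2.788e+00] yaw err deg -0.01 w 0.0005 q [-0.01  0.17  1.57 -0.    1.41 -1.22]
to (-0.011, 0.065, 0.062) tool shift mm [ 1.2 -1.9  0.8]
```

Down at 62.8 mm with no force. Press in small steps, out toward the free edge.

```bash
python3 -m crank '[[1,[0.008,0,0],[0,0,0]],[1,[0,0,0.001],[0,0,0]],[1,[0,0,0.001],[0,0,0]],[1,[0,0,0.001],[0,0,0]],[1,[0,0,0],[0,0,0]],[1,[0,0,0],[0,0,0]]]'; python3 -c "
from h import *
st((-.011,.065,.062))
s=vision.snapshot('side'); cv2.imwrite('pics/s2.png',cv2.resize(s['color'][150:300,270:430,::-1],None,fx=4,fy=4))"
```

```text
time: 4.85
tool_pos: [0.5454, 0.0547, 0.0622]
ee_rot: [3.141, 0.0, 2.787]
wrist_force: [-2.7, -0.2, 4.6]
width: 0.0007
finger_force: 2.6
t 4.85 panel [-0.0165  0.0674  0.0622] F(panel) [-2.5 -1.1  4.6] rot [3.141 0.    2.787] yaw err deg -0.01 w 0.0007 q [-0.    0.16  1.58  0.    1.4  -1.22]
to (-0.011, 0.065, 0.062) tool shift mm [-5.5 -2.4  0.2]
```

View pics/s2.png

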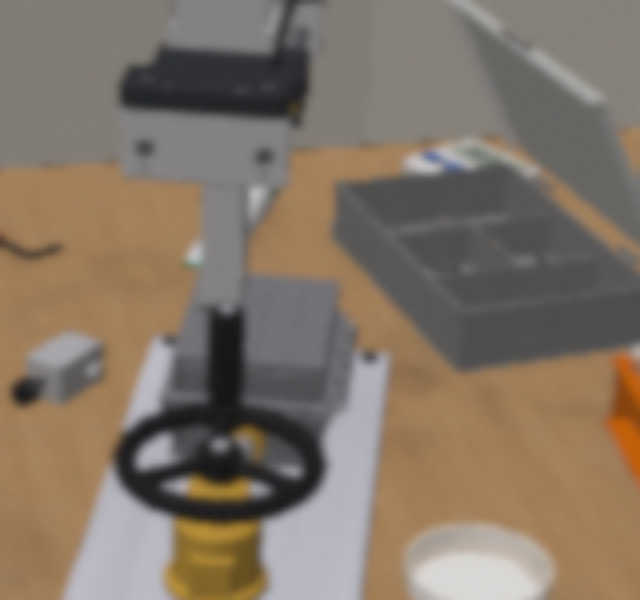

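The lid is down flat on the lower half and the fingertip rests on its top, at about (225,305). I'll press a little harder to be sure, then lift.

```bash
python3 -m crank '[[1,[0.004,0,0.002],[0,0,0]],[1,[0.003,0,0.002],[0,0,0]],[1,[0,0,0.001],[0,0,0]],[1,[0,0,0],[0,0,0]],[1,[0,0,0],[0,0,0]]]'; python3 -c "
from h import *
st()"; python3 -m crank '[[1,[0,0,-0.01],[0,0,0]],[0.7,[0,0,-0.03],[0,0,0]],[0.35,[0,0,-0.04],[0,0,0]],[0.35,[0,0,-0.04],[0,0,0]],[0.35,[0,0,0],[0,0,0]]]'; python3 -c "
from h import *
st((-.0022,-.0365,.172))
s=vision.snapshot('top');np.savez('top1.npz',**s);u,v,X=cloud(s)
L=(X[:,:2]-C)@RP;k=(abs(L[:,1]-.065)<.035)&(abs(L[:,0])<.045)
for a in np.arange(-.045,.05,.01):
  j=k&(L[:,0]>=a)&(L[:,0]<a+.01)&(X[:,2]<.1);print(round(a,3),j.sum(),np.median(X[j,2]) if j.any() else 0)
cv2.imwrite('pics/t1.png',cv2.resize(s['color'][180:310,230:400,::-1],None,fx=4.5,fy=4.5,interpolation=2))
"
```

```text
time: 5.4
tool_pos: [0.5452, 0.0549, 0.062]
ee_rot: [3.14, 0.017, 2.787]
wrist_force: [3.8, -4.7, 12.9]
width: 0.0006
finger_force: 6.5
t 5.4 panel [-0.0167  0.0675  0.062 ] F(panel) [ 5.2 -3.1 12.9] rot [3.14  0.017 2.787] yaw err deg -0.06 w 0.0006 q [-0.    0.14  1.6  -0.    1.38 -1.22]
time: 5.9
tool_pos: [0.542, 0.0575, 0.1831]
ee_rot: [3.137, 0.011, 2.788]
wrist_force: [-0.1, 0.2, -0.1]
width: 0.0292
finger_force: 0.0
t 5.9 panel [-0.0206  0.0688  0.1831] F(panel) [-0.2  0.2 -0.1] rot [3.137 0.011 2.788] yaw err deg 0.0 w 0.0292 q [ 0.    0.07  1.43  0.    1.63 -1.22]
to (-0.0022, -0.0365, 0.172) tool shift mm [ -18.3 -105.3   10.9]
-0.045 189 0.011893212996777147
-0.035 176 0.06196444447757843
-0.025 80 0.06274533306388641
-0.015 10 0.06284437560130907
-0.005 0 0
0.005 0 0
0.015 0 0
0.025 0 0
0.035 0 0
0.045 0 0
```

View pics/t1.png

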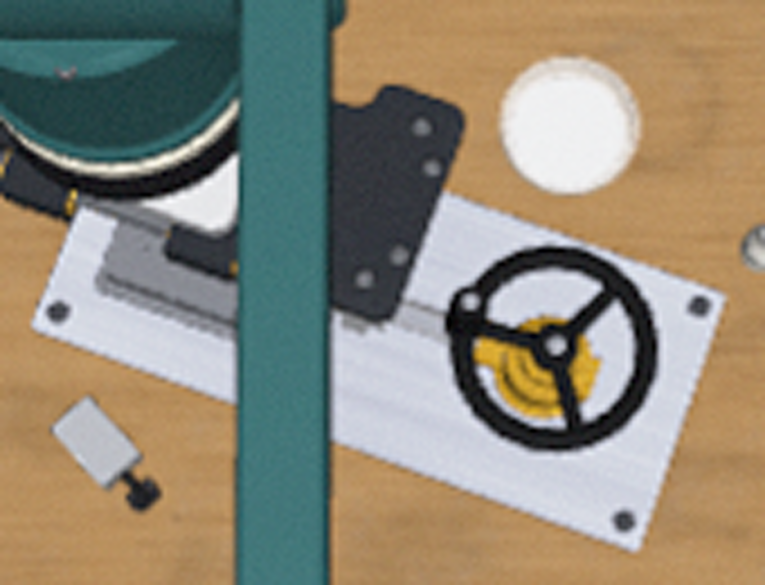

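The lid is shut: its top reads 62 mm at the free edge. The knob sits at about (470,300) in the crop, unmoved. Going over it now.

```bash
python3 -m crank '[[0.35,[-0.004,-0.027,0],[0,0,0]],[0.35,[-0.005,-0.027,0],[0,0,0]],[0.35,[-0.005,-0.027,0],[0,0,0]],[0.35,[-0.004,-0.026,0],[0,0,0]],[0.35,[0,0,0.01],[0,0,0]],[0.35,[0,0,0],[0,0,0]],[0.35,[0,0,0],[0,0,0]]]'; python3 -c "
from h import *
st((-.002,-.0375,.083))"
```

```text
time: 6.65
tool_pos: [0.5177, -0.0483, 0.1646]
ee_rot: [3.141, -0.003, 2.788]
wrist_force: [-0.4, 1.0, -0.4]
width: 0.0608
finger_force: 0.0
t 6.65 panel [-0.0067 -0.0389  0.1646] F(panel) [-0.7  0.8 -0.4] rot [ 3.141e+00 -3.000e-03  2.788e+00] yaw err deg 0.03 w 0.0608 q [-0.2   0.03  1.51  0.    1.6  -1.42]
to (-0.002, -0.0375, 0.083) tool shift mm [-5.   1.4 81.6]
```

```bash
python3 -m crank '[[0.35,[-0.005,0.0014,0],[0,0,0]],[0.35,[0,0,0.03],[0,0,0]],[0.35,[0,0,0.03],[0,0,0]],[0.35,[0,0,0.022],[0,0,0]],[0.35,[0,0,0],[0,0,0]],[0.35,[0,0,0],[0,0,0]]]'; python3 -c "
from h import *
st((-.002,-.0375,.083))"
```

```text
time: 7.25
tool_pos: [0.5241, -0.0492, 0.0848]
ee_rot: [3.141, 0.0, 2.788]
wrist_force: [-1.0, 0.4, -0.5]
width: 0.061
finger_force: 0.0
t 7.25 panel [-0.0004 -0.0375  0.0848] F(panel) [-1.   0.  -0.5] rot [3.141 0.    2.788] yaw err deg 0.05 w 0.061 q [-0.2   0.09  1.61  0.    1.44 -1.42]
to (-0.002, -0.0375, 0.083) tool shift mm [ 1.6 -0.   1.8]
```

```bash
python3 -m crank '[[0.6,[0,0,0],[0,0,0]],[0.8,[0,0,0],[0,0,0]],[1,[0,0,0],[0,0,0]],[1,[0,0,0],[0,0,0]],[1,[0,0,0],[0,0,0]],[1,[0,0,0],[0,0,0]]]'; python3 -c "
from h import *
st((-.002,-.0375,.083))
s=vision.snapshot('side'); cv2.imwrite('pics/s3.png',cv2.resize(s['color'][180:320,260:400,::-1],None,fx=4,fy=4))"
```

```text
time: 7.85
tool_pos: [0.5241, -0.0488, 0.0847]
ee_rot: [3.139, 0.0, 2.787]
wrist_force: [3.2, 7.9, -0.6]
width: 0.0159
finger_force: 4.0
t 7.85 panel [-0.0006 -0.0371  0.0847] F(panel) [ 0.2  8.5 -0.6] rot [3.139 0.    2.787] yaw err deg -0.02 w 0.0159 q [-0.2   0.09  1.61  0.    1.44 -1.42]
to (-0.002, -0.0375, 0.083) tool shift mm [ 1.4 -0.4  1.7]
```

View pics/s3.png

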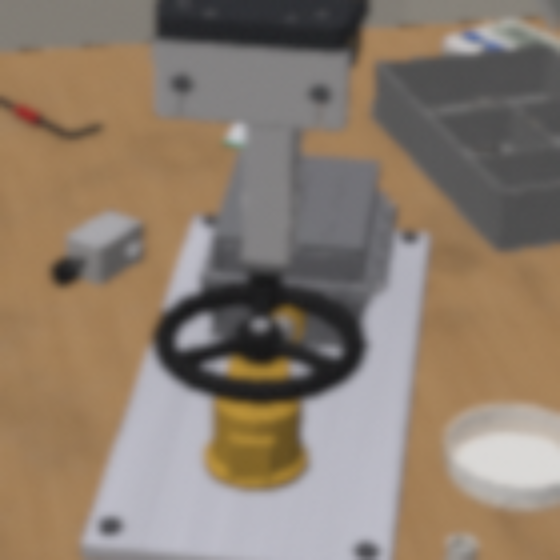

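The knob is gripped at 15.9 mm opening, with the fingers upright on it. I'll make the first quarter turn clockwise.

```bash
python3 -m crank '[[1,[-0.0145,-0.0029,0],[0,0,0]],[1,[-0.0123,-0.0082,0],[0,0,0]],[1,[0,0,0],[0,0,0]],[1,[0,0,0],[0,0,0]]]'; python3 -c "
from h import *
st()";  python3 -m crank '[[1,[-0.0082,-0.0123,0],[0,0,0]],[1,[-0.0029,-0.0145,0],[0,0,0]],[1,[0,0,0],[0,0,0]],[1,[0,0,0],[0,0,0]]]'; python3 -c "
from h import *
st()"
```

```text
time: 8.3
tool_pos: [0.5484, -0.069, 0.0848]
ee_rot: [3.138, 0.007, 2.787]
wrist_force: [8.8, 1.4, -2.8]
width: 0.0151
finger_force: 30.0
t 8.3 panel [ 0.0293 -0.0477  0.0848] F(panel) [ 7.8  4.3 -2.8] rot [3.138 0.007 2.787] yaw err deg -0.01 w 0.0151 q [-0.23  0.14  1.55  0.    1.44 -1.45]
time: 8.7
tool_pos: [0.5484, -0.1008, 0.0848]
ee_rot: [-3.14, 0.006, 2.786]
wrist_force: [5.8, -3.4, -3.6]
width: 0.0155
finger_force: 30.0
t 8.7 panel [ 0.0402 -0.0774  0.0848] F(panel) [ 6.6 -1.1 -3.6] rot [-3.14   0.006  2.786] yaw err deg -0.07 w 0.0155 q [-0.28  0.15  1.54 -0.    1.44 -1.5 ]
```

```bash
python3 -m crank '[[1,[0.0029,-0.0145,0],[0,0,0]],[1,[0.0082,-0.0123,0],[0,0,0]],[1,[0,0,0],[0,0,0]],[1,[0,0,0],[0,0,0]]]'; python3 -c "
from h import *
st()";  python3 -m crank '[[1,[0.0123,-0.0082,0],[0,0,0]],[1,[0.0145,-0.0029,0],[0,0,0]],[1,[0,0,0],[0,0,0]],[1,[0,0,0],[0,0,0]]]'; python3 -c "
from h import *
st()"
```

```text
time: 9.1
tool_pos: [0.5257, -0.1209, 0.0847]
ee_rot: [-3.139, -0.0, 2.786]
wrist_force: [-0.5, -3.8, 0.7]
width: 0.0154
finger_force: 30.0
t 9.1 panel [ 0.0259 -0.1042  0.0847] F(panel) [ 0.8 -3.7  0.7] rot [-3.139 -0.     2.786] yaw err deg -0.06 w 0.0154 q [-0.33  0.12  1.58 -0.    1.44 -1.55]
time: 9.5
tool_pos: [0.4976, -0.1192, 0.0846]
ee_rot: [3.139, -0.001, 2.788]
wrist_force: [-0.3, 4.7, 2.0]
width: 0.0149
finger_force: 30.0
t 9.5 panel [-0.0011 -0.1123  0.0846] F(panel) [-1.9  4.3  2. ] rot [ 3.139e+00 -1.000e-03  2.788e+00] yaw err deg 0.04 w 0.0149 q [-0.35  0.06  1.64  0.    1.44 -1.57]
```

```bash
python3 -m crank '[[1,[0.0145,0.0029,0],[0,0,0]],[1,[0.0123,0.0082,0],[0,0,0]],[1,[0,0,0],[0,0,0]],[1,[0,0,0],[0,0,0]]]'; python3 -c "
from h import *
st()";  python3 -m crank '[[1,[0.0082,0.0123,0],[0,0,0]],[1,[0.002,0.0075,0],[0,0,0]],[1,[0,0,0],[0,0,0]],[1,[0,0,0],[0,0,0]]]'; python3 -c "
from h import *
st()"
```

```text
time: 9.9
tool_pos: [0.4789, -0.0997, 0.0847]
ee_rot: [3.138, 0.005, 2.789]
wrist_force: [5.7, 3.7, -3.0]
width: 0.0151
finger_force: 30.0
t 9.9 panel [-0.0253 -0.1005  0.0847] F(panel) [ 4.1  5.5 -3. ] rot [3.138 0.005 2.789] yaw err deg 0.06 w 0.0151 q [-0.32  0.    1.7   0.    1.43 -1.54]
time: 10.3
tool_pos: [0.4764, -0.0792, 0.0847]
ee_rot: [3.141, 0.006, 2.788]
wrist_force: [6.3, 0.2, -2.4]
width: 0.0151
finger_force: 30.0
t 10.3 panel [-0.0348 -0.0822  0.0847] F(panel) [ 5.8  2.3 -2.4] rot [3.141 0.006 2.788] yaw err deg 0.03 w 0.0151 q [-0.28 -0.01  1.71  0.    1.43 -1.5 ]
```

```bash
python3 -m crank '[[1,[0.0005,0.0025,0],[0,0,0]],[1,[0,0.0025,0],[0,0,0]],[1,[0,0,0],[0,0,0]],[1,[0,0,0],[0,0,0]]]'; python3 -c "
from h import *
st()";  python3 -m crank '[[1,[0,0.0025,0],[0,0,0]],[1,[0,0.001,0],[0,0,0]],[1,[0,0,0],[0,0,0]],[1,[0,0,0],[0,0,0]]]'; python3 -c "
from h import *
st()"
```

```text
time: 10.7
tool_pos: [0.477, -0.0757, 0.0847]
ee_rot: [-3.14, 0.005, 2.787]
wrist_force: [4.9, -0.8, -1.8]
width: 0.0151
finger_force: 30.0
t 10.7 panel [-0.0354 -0.0786  0.0847] F(panel) [ 4.9  1.  -1.8] rot [-3.14   0.005  2.787] yaw err deg -0.01 w 0.0151 q [-0.27 -0.01  1.71 -0.    1.43 -1.49]
time: 11.1
tool_pos: [0.4779, -0.0727, 0.0847]
ee_rot: [-3.139, 0.005, 2.787]
wrist_force: [3.7, -3.1, -1.6]
width: 0.0158
finger_force: 30.0
t 11.1 panel [-0.0356 -0.0755  0.0847] F(panel) [ 4.6 -1.7 -1.6] rot [-3.139  0.005  2.787] yaw err deg -0.02 w 0.0158 q [-0.27 -0.01  1.71 -0.    1.43 -1.48]
```

```bash
for i in 1 2; do python3 -m crank '[[1,[0,0.001,0],[0,0,0]],[1,[0,0.001,0],[0,0,0]],[1,[0,0,0],[0,0,0]],[1,[0,0,0],[0,0,0]],[1,[0,0,0],[0,0,0]]]' >/dev/null; python3 -c "
from h import *
st()"; done
```

```text
t 11.6 panel [-0.0356 -0.0743  0.0847] F(panel) [ 5.5 -3.  -1.3] rot [-3.138  0.005  2.787] yaw err deg -0.03 w 0.0154 q [-0.26 -0.01  1.71 -0.    1.43 -1.48]
t 12.1 panel [-0.0356 -0.0742  0.0847] F(panel) [ 4.9 -7.4 -1.9] rot [-3.134  0.005  2.787] yaw err deg -0.06 w 0.0154 q [-0.26 -0.01  1.71 -0.01  1.43 -1.47]
```

```bash
python3 -m crank '[[1,[0,0.001,0],[0,0,0]],[1,[0,0.001,0],[0,0,0]],[1,[0,0.001,0],[0,0,0]],[1,[0,0,0],[0,0,0]],[1,[0,0,0],[0,0,0]]]' >/dev/null; python3 -c "
from h import *
st()"
```

```text
t 12.6 panel [-0.0356 -0.074   0.0847] F(panel) [  5.4 -14.4  -0.6] rot [-3.128  0.004  2.786] yaw err deg -0.1 w 0.015 q [-0.25 -0.    1.71 -0.01  1.43 -1.47]
```

The stop is firm at panel y = -74.2 mm: force builds with no further motion. Next is two full turns anticlockwise, releasing the 6 mm overpush first.

```bash
python3 -m crank '[[1,[-0.001,-0.006,0],[0,0,0]],[1,[0,0,0],[0,0,0]],[1,[0,0,0],[0,0,0]]]' >/dev/null; python3 -c "
from h import *
st()"; python3 -m crank '[[1,[-0.0029,-0.0145,0],[0,0,0]],[1,[-0.0082,-0.0123,0],[0,0,0]],[1,[-0.0123,-0.0082,0],[0,0,0]],[1,[-0.0145,-0.0029,0],[0,0,0]],[1,[0,0,0],[0,0,0]]]' >/dev/null; python3 -c "
from h import *
st()";python3 -m crank '[[1,[-0.0145,0.0029,0],[0,0,0]],[1,[-0.0123,0.0082,0],[0,0,0]],[1,[-0.0082,0.0123,0],[0,0,0]],[1,[-0.0029,0.0145,0],[0,0,0]],[1,[0,0,0],[0,0,0]]]' >/dev/null; python3 -c "
from h import *
st()"
```

```text
t 12.9 panel [-0.0357 -0.0742  0.0847] F(panel) [ 5.4 -2.8 -1.9] rot [-3.140e+00  3.000e-03  2.787e+00] yaw err deg -0.03 w 0.015 q [-0.26 -0.01  1.71 -0.    1.43 -1.48]
t 13.4 panel [ 0.0028 -0.1123  0.0846] F(panel) [1.6 0.2 1.3] rot [-3.141e+00  2.000e-03  2.786e+00] yaw err deg -0.07 w 0.0153 q [-0.35  0.07  1.64 -0.    1.44 -1.56]
t 13.9 panel [ 0.0403 -0.0718  0.0847] F(panel) [5.3 2.5 0.8] rot [3.140e+00 3.000e-03 2.789e+00] yaw err deg 0.08 w 0.0156 q [-0.27  0.16  1.53  0.    1.45 -1.49]
```

```bash
python3 -m crank '[[1,[0.0029,0.0145,0],[0,0,0]],[1,[0.0082,0.0123,0],[0,0,0]],[1,[0.0123,0.0082,0],[0,0,0]],[1,[0.0145,0.0029,0],[0,0,0]],[1,[0,0,0],[0,0,0]]]' >/dev/null; python3 -c "
from h import *
st()";python3 -m crank '[[1,[0.0145,-0.0029,0],[0,0,0]],[1,[0.0123,-0.0082,0],[0,0,0]],[1,[0.0082,-0.0123,0],[0,0,0]],[1,[0.0029,-0.0145,0],[0,0,0]],[1,[0,0,0],[0,0,0]],[1,[0,0,0],[0,0,0]]]' >/dev/null; python3 -c "
from h import *
st()"
```

```text
t 14.4 panel [-0.002  -0.0365  0.0846] F(panel) [-2.  -4.5  4.1] rot [-3.139e+00 -3.000e-03  2.788e+00] yaw err deg 0.05 w 0.0153 q [-0.2   0.09  1.61 -0.    1.44 -1.41]
t 15.0 panel [-0.0357 -0.0742  0.0847] F(panel) [ 6.3 -2.2  0.1] rot [-3.141  0.005  2.786] yaw err deg -0.07 w 0.0152 q [-0.27 -0.01  1.71 -0.    1.43 -1.48]
```

One turn is done and the tool is back at the stop position. Now the second turn.

```bash
python3 -m crank '[[1,[-0.0029,-0.0145,0],[0,0,0]],[1,[-0.0082,-0.0123,0],[0,0,0]],[1,[-0.0123,-0.0082,0],[0,0,0]],[1,[-0.0145,-0.0029,0],[0,0,0]],[1,[-0.0145,0.0029,0],[0,0,0]],[1,[-0.0123,0.0082,0],[0,0,0]],[1,[-0.0082,0.0123,0],[0,0,0]],[1,[-0.0029,0.0145,0],[0,0,0]]]' >/dev/null; python3 -c "
from h import *
st()"; python3 -m crank '[[1,[0.0029,0.0145,0],[0,0,0]],[1,[0.0082,0.0123,0],[0,0,0]],[1,[0.0123,0.0082,0],[0,0,0]],[1,[0.0145,0.0029,0],[0,0,0]],[1,[0.0145,-0.0029,0],[0,0,0]],[1,[0.0123,-0.0082,0],[0,0,0]],[1,[0.0082,-0.0123,0],[0,0,0]],[1,[0.0029,-0.0145,0],[0,0,0]]]' >/dev/null
python3 -m crank '[[1,[0,0,0],[0,0,0]],[1,[0,0,0],[0,0,0]],[1,[0,0,0],[0,0,0]]]' >/dev/null; python3 -c "
from h import *
st()
for n in ('top','side'):
  s=vision.snapshot(n);np.savez(n+'9.npz',**s)
a=load('side9.npz')['color'];cv2.imwrite('pics/end.png',np.vstack([cv2.resize(a[180:330,260:420,::-1],(480,450))]))"
```

```text
t 15.8 panel [ 0.0405 -0.0749  0.0846] F(panel) [-0.2 -2.4  4.6] rot [-3.139e+00  2.000e-03  2.785e+00] yaw err deg -0.12 w 0.015 q [-0.28  0.16  1.53 -0.    1.45 -1.49]
t 16.9 panel [-0.0357 -0.0731  0.0847] F(panel) [ 8.4 -2.1 -0.9] rot [3.141 0.006 2.788] yaw err deg 0.0 w 0.0155 q [-0.26 -0.01  1.71 -0.    1.43 -1.48]
```

View pics/end.png

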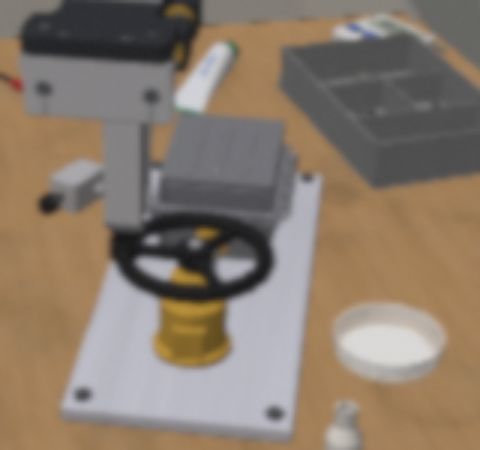

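The lid is still shut, the bystanders are undisturbed, and the gripper is on the knob at about (122,240). The wheel is 1 mm short of two turns, so I'll nudge it.

```bash
python3 -m crank '[[1,[0,-0.0012,0],[0,0,0]],[1,[0,0,0],[0,0,0]],[1,[0,0,0],[0,0,0]]]' >/dev/null; python3 -c "
from h import *
st()"
```

```text
t 17.3 panel [-0.0357 -0.0731  0.0847] F(panel) [ 9.4  0.2 -1.1] rot [3.139 0.006 2.788] yaw err deg 0.04 w 0.0152 q [-0.26 -0.01  1.71  0.    1.43 -1.48]
```

```bash
python3 -m crank '[[1,[0,-0.001,0],[0,0,0]],[1,[0,0,0],[0,0,0]],[1,[0,0,0],[0,0,0]]]' >/dev/null; python3 -c "
from h import *
st()"
```

```text
t 17.6 panel [-0.0357 -0.0738  0.0846] F(panel) [ 9.8  1.6 -1.3] rot [3.138 0.006 2.788] yaw err deg 0.04 w 0.0153 q [-0.27 -0.01  1.71  0.    1.43 -1.48]
```

```bash
python3 -m crank '[[1,[0,-0.0004,0],[0,0,0]],[1,[0,0,0],[0,0,0]],[1,[0,0,0],[0,0,0]],[1,[0,0,0],[0,0,0]]]' >/dev/null; python3 -c "
from h import *
st()
print(robot.close_job())"
```

```text
t 18.0 panel [-0.0357 -0.074   0.0847] F(panel) [ 8.4  1.4 -2. ] rot [3.138 0.006 2.788] yaw err deg 0.04 w 0.0152 q [-0.27 -0.01  1.71  0.    1.43 -1.49]
the job is handed in; nothing more can be done
None
```

The filter case is shut, and the valve went to its stop and was backed off two full turns (within about half a degree by the arm's own reading); the job was handed in at 18 s with the crank knob still gripped and nothing beside the panel touched.

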